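Shingle the sloped fragment guard

TASK

Finish the sloped fragment guard beside the impact rig like a shingled roof, above the plate already fixed at its foot. First lay the full-size tabbed plate (120 by 105 mm) with its lower edge on the lower pair of marks, overlapping the fixed plate; then lay the shallow tabbed cap plate (120 by 75 mm) with its lower edge on the upper pair of marks, overlapping the full-size plate. Both lie tab up, centred across the board and square to the slope, and are let go.

Things in the scene. Friction and masses are not known exactly. Their poses are not given: they have to be found in the camera images.
- full_tab (a point): Largest loose tabbed plate: aluminium, 120 wide (y) x 105 (x) x 5 mm, 0.19 kg, flat on the table (a 70 mm wide tabbed plate and a tabless one are spare). A pull tab stands mid-plate: 12 mm thick along y (fingers close along y), 20 long in x, 34 tall above the plate. This point: in the tab, 28 mm above the plate's underside, 11 mm below tab top. z up. Same when turned half round.
- cap_tab (a point): Cap plate: aluminium, 120 wide (y) but only 75 (x) x 5 mm thick, 0.14 kg, flat on the table. Its pull tab stands mid-plate, the same as on the full-size plate: 12 mm thick along y (fingers close along y), 20 long in x, 34 tall above the plate. This point: in the tab, 28 mm above the plate's underside, 11 mm below tab top. z up. Same when turned half round.
- line_mid (a point): Midway between the lower pair of dark marks, on the fixed plywood board (190 mm wide, 15 degree slope). x up the slope, y across, z square out of the board. The fixed plate reaches 30 mm above this line, its tab is 22 mm below. Full-size plate laid here lies 3.8 degrees flatter than the board (its z leans to +x), tab point at x 54.5, y 0, z 31.5 mm. Friction holds released plates.
- line_top (a point): Midway between the upper pair of dark marks, 75 mm up the slope from the lower line, on the plywood's surface, which ends 90 mm above it. Axes as for the lower line: x up the slope, y across, z square out of the board. The cap laid here, over the top 30 mm of the full-size plate, lies 6.3 degrees flatter than the board (its z leans to +x), tab point at x 41, y 0, z 32 mm.

How it is judged:
On the way:
1. the full-size plate lies at the lower marks, released and at rest, the cap plate not yet at the upper marks (x of full_tab in the frame of line_mid between 0.0425 and 0.0665 m and y of full_tab in the frame of line_mid between -0.02 and 0.02 m and z of full_tab in the frame of line_mid between 0.02 and 0.04 m and angle between the y axis of full_tab and the y axis of line_mid, either way round below 0.2 rad and angle between full_tab's own z axis and vertical below 0.4 rad and linear speed of full below 0.02 m/s and contact force between the fingers and full below 0.1 N and distance between cap_tab and line_top above 0.1 m), for 0.2 s.
At the end, for the whole second after the job is handed in: The full-size plate lies with its lower edge on the lower marks and the cap plate with its lower edge on the upper marks, each within 12 mm along the slope, 20 mm across it and about 11 degrees of square, tab up, resting on the guard (tab point 20 to 40 mm off the board), released and at rest (x of full_tab in the frame of line_mid between 0.0425 and 0.0665 m and y of full_tab in the frame of line_mid between -0.02 and 0.02 m and z of full_tab in the frame of line_mid between 0.02 and 0.04 m and angle between the y axis of full_tab and the y axis of line_mid, either way round below 0.2 rad and angle between each of full_tab, cap_tab's own z axis and vertical below 0.4 rad and linear speed of each of full, cap below 0.02 m/s and contact force between the fingers and full below 0.1 N and x of cap_tab in the frame of line_top between 0.0295 and 0.0535 m and y of cap_tab in the frame of line_top between -0.02 and 0.02 m and z of cap_tab in the frame of line_top between 0.02 and 0.04 m and angle between the y axis of cap_tab and the y axis of line_top, either way round below 0.2 rad and contact force between the fingers and cap below 0.1 N); the robot touches nothing.
It also fails if it takes over 54 s, if anything falls off the work surface, if the arm or the gripper's body presses on something with over 40 N, if the wrist force passes 120 N, or if a joint passes its speed limit or range.

ROBOT

A 6-joint arm with a two-finger parallel gripper is mounted at the origin on the work surface. World frame = base frame: x ahead of the robot, y to its left, z up, the work surface at z = 0. Lengths are in m, angles in rad, forces in N, time in s.
With the tool pointing down it reaches from about 0.4 to 0.825 m from the base axis. Payload 7 kg.
Tool frame: the origin (TCP) lies midway between the tips of the shut fingers; the grasp point (between the pads) lies behind it (grasp_offset is the x of the grasp point in the tool frame, in m); x points along the fingers, y is the direction in which the jaws open and shut, and the axes are right-handed (so a half turn about x gives the same grasp; the last joint's range is limited). The gripper opens to 85 mm and grips with 20 to 120 N. Pads are 22 mm wide; open, the fingers measure 114 mm over their backs; the gripper's body (76 mm by 85 mm) begins 54 mm behind the grasp point. The pads swing forward as they close: fully open they stand 13 mm farther back than shut.
Start: joints at [-0.891, 0.359, 0.012, 0, -1.224, -0.288], TCP at [0.258, -0.624, 0.231] pointing down, gripper open.
Joint ranges: [-3.07, 3.07], [-1.43, 2.12], [-1.02, 1.25], [-3.03, 1.67], [-3.05, -0], [-3.03, 3.03]. Speed limits (rad/s): [2.39, 2.39, 3.01, 3.14, 3.14, 3.14].

INTERFACE

Orientations are given as a unit quaternion [w, x, y, z].
In Python, from station import * gives the robot as it stands.
- The arm moves only by the tool arm_command, never from a script. Its argument "plan" is a list of rows, each an object with "slide": the shift along the tool's x, y, z in cm, a list of three; "dr": the turn, a rotation vector about the tool's x, y, z in rad, a list of three; "grip": the closure in counts, from 0 (fully open) to 255 (shut). In form: [{"slide": [x, y, z], "dr": [wx, wy, wz], "grip": grip}, ...]. A call has 1 to 8 rows; each row shifts and turns the commanded pose from where the row before left it, along the tool's axes as they then stand; what a row does not reach is not made up. A row lasts 1/8 s, in which the tool goes at most 62.5 mm and 10.7 degrees, less where a joint would pass 70% of its speed; a pose out of reach is approached as far as the arm can. A call with a gripper value outside its range is refused whole. The fingers move at their own pace and stop on an object; "squeeze" is the grip in N (left out, the last holds). Time passes only in rows, so rows that do not move let the fingers close. It gives the time, the measured TCP pose, the force and the opening at its end, in the units of the state.
- get_state(): the state, without advancing time (a new reading comes with each control period).
- camera(name): name is "scene" or "top" or "wrist"; returns the picture (400x640x3 uint8, red, green, blue); there is no depth.
- get_calibration(name): a dict with "camera_matrix" (3x3 intrinsics, pixels), "R" (3x3) and "t" (3): a world point X has camera coordinates R X + t. Camera axes: x right, y down, z forward; pixel columns grow to the right and rows downward; lengths in m; the calibration is good to about 2 mm. The wrist camera is an equidistant fisheye: a pixel r from the principal point sees the ray r / f radians off the axis. A picture is of the moment at which its call begins: read the wrist's pose just before it. get_calibration takes no time and is no camera call; for the wrist camera it gives the pose at the moment of the call.
- hand_in(): hands the job in, once; it reports no verdict.
The state is a dict: "time": time; "joint_positions": joint angles; "qd": joint speeds; "joint_efforts": joint torques, N m; "tcp_pos": TCP position; "tcp_rot": TCP orientation; "wrist_force": force on the tool from outside, world axes, zero at the start; "torque": the same for the moment, N m; "grip_width": finger opening in m.
Only numpy, scipy, OpenCV 4.12 (cv2) and the standard library are available. Lean on these libraries where they do the work, as an engineer would, in place of code of your own. Each camera call takes 0.05 s, during which the arm holds its last target.

## Working session

There is one attempt and no reset: what is moved stays moved. The work goes in short steps, Python scripts to look and compute and a tool call to move; the robot and the scene stay as the last step left them, time stands still between calls to the robot, and variables do not carry over. Pictures are saved under pics/ and viewed, and the job is handed in when it is done.

Besides the shell and the picture viewer there is one more tool, called in YAML: its name, and indented under it one key for each argument. arm_command: Moves the arm, as the interface text tells. Its arguments: {"type":"object","properties":{"plan":{"type":"array","items":{"type":"object","properties":{"slide":{"type":"array","items":{"type":"number"}},"dr":{"type":"array","items":{"type":"number"}},"grip":{"type":"number"}}}},"squeeze":{"type":"number"}},"required":["plan"]}

```bash
ls; mkdir -p pics
python3 - <<'E'
from station import *
import cv2,numpy as np
s=get_state()
for k,v in s.items(): print(k,v)
for n in ("scene","top","wrist"):
    c=get_calibration(n); print(n,c)
    cv2.imwrite(f"pics/{n}0.png",cv2.cvtColor(camera(n),cv2.COLOR_RGB2BGR))
import station; print([x for x in dir(station) if not x.startswith('_')])
E
```

```text
pics
time 0.0
joint_positions [-8.90900847e-01  3.59394341e-01  1.10576984e-02 -3.35047819e-04
 -1.22412858e+00 -2.88071012e-01]
qd [-1.76926392e-03  1.48372854e-04 -1.23640219e-03  9.56169466e-05
 -2.35713580e-03  1.18058485e-03]
joint_efforts [ 1.36936887e-03 -5.83323598e+01  2.93422902e+01  6.93662882e+00
 -5.98428989e-03  9.16252930e-06]
tcp_pos [ 0.25752782 -0.62341111  0.23036109]
tcp_rot [ 0.69341182 -0.13703268  0.69376375  0.13818088]
wrist_force [ 0.03115558 -0.86502827  0.10672836]
torque [ 0.00888366 -0.03243886  0.007036  ]
grip_width 0.08572881859283923
scene {'camera_matrix': array([[461.06361827,   0.        , 320.81927343],
       [  0.        , 461.06361827, 196.84824526],
       [  0.        ,   0.        ,   1.        ]]), 'R': array([[ 0.15590484,  0.98774784,  0.00691968],
       [ 0.78945025, -0.12038924, -0.60189263],
       [-0.59368509,  0.09930072, -0.79854704]]), 't': array([-0.05274742, -0.34410252,  1.39848327])}
top {'camera_matrix': array([[417.260381  ,   0.        , 324.05321962],
       [  0.        , 417.260381  , 200.45844358],
       [  0.        ,   0.        ,   1.        ]]), 'R': array([[-0.00786435, -0.99988713,  0.0128019 ],
       [-0.9872969 ,  0.00573237, -0.15878275],
       [ 0.15869145, -0.013888  , -0.98723054]]), 't': array([-0.00807147,  0.52648983,  0.82135855])}
wrist {'camera_matrix': array([[309.70691629,   0.        , 315.7926876 ],
       [  0.        , 309.70691629, 201.30433311],
       [  0.        ,   0.        ,   1.        ]]), 'R': array([[-0.38211716,  0.92410913,  0.00296466],
       [ 0.87591677,  0.36116347,  0.3198918 ],
       [ 0.2945442 ,  0.12483294, -0.94744944]]), 't': array([ 0.67440171, -0.04240927,  0.38145599])}
['Unreachable', 'camera', 'get_calibration', 'get_state', 'grasp_offset', 'hand_in']
```

View pics/scene0.png

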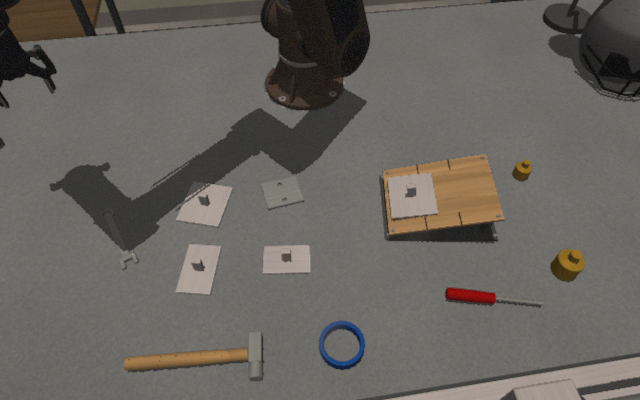

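View pics/top0.png

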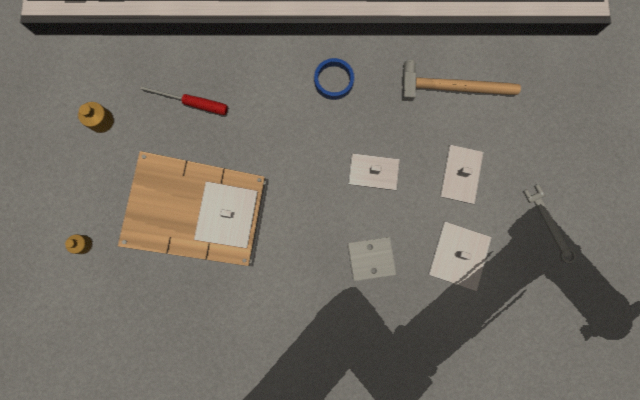

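View pics/wrist0.png

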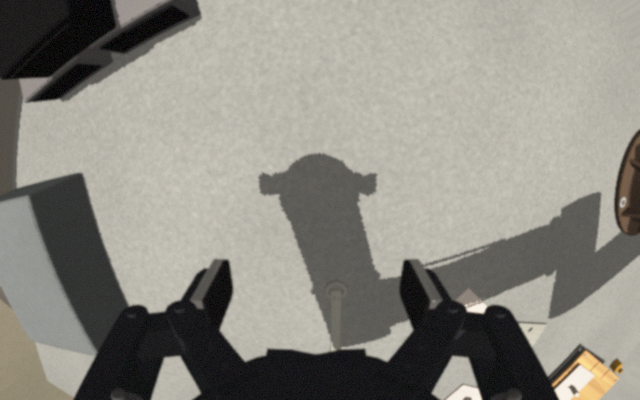

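The top view shows the large tabbed plate near (461,256), with two smaller tabbed plates at (462,174) and (374,172). The tabless spare is at (372,259). The board has its foot and fixed plate to the right (−y). Next I'll zoom in and measure.

Run:
```python
import cv2
t=cv2.imread("pics/top0.png"); s=cv2.imread("pics/scene0.png")
cv2.imwrite("pics/topb.png",cv2.resize(t[140:280,105:280],None,fx=4,fy=4,interpolation=cv2.INTER_CUBIC))
cv2.imwrite("pics/topp.png",cv2.resize(t[135:300,340:505],None,fx=3.6,fy=3.6,interpolation=cv2.INTER_CUBIC))
cv2.imwrite("pics/scb.png",cv2.resize(s[145:250,370:520],None,fx=5,fy=5,interpolation=cv2.INTER_CUBIC))
```

```text
(no output)
```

View pics/topb.png

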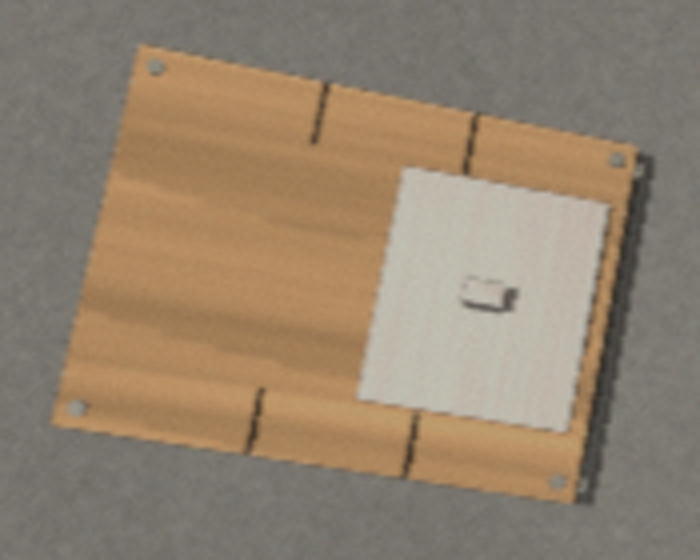

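View pics/topp.png

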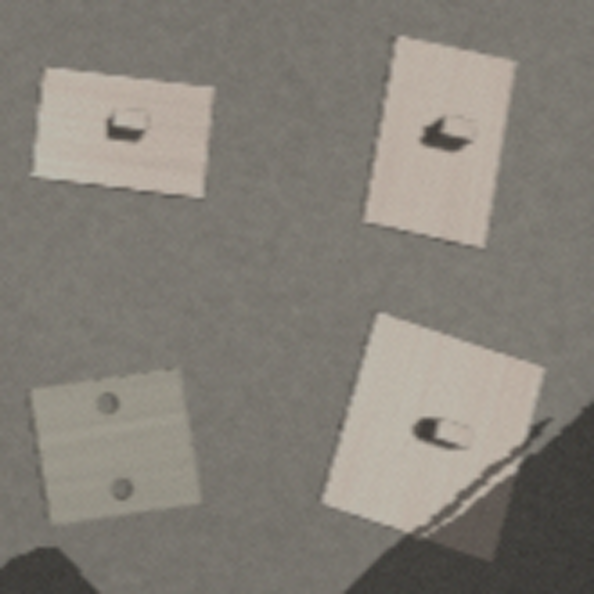

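View pics/scb.png

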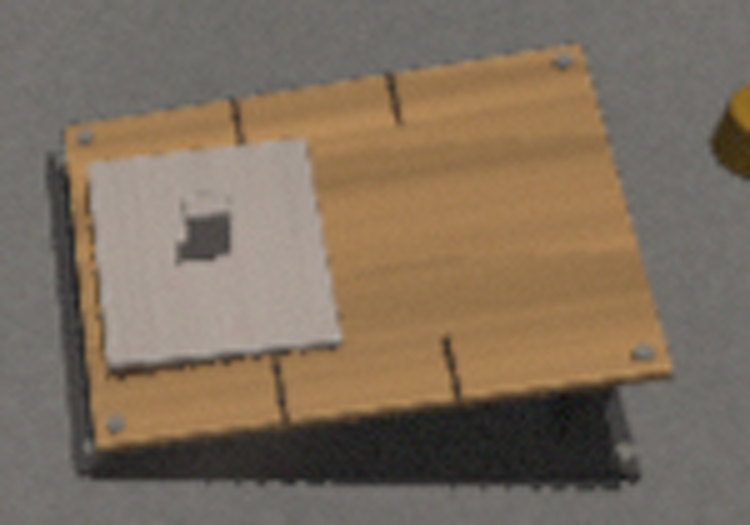

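```bash
cat > h.py <<'E'
from station import *
import numpy as np, cv2
from scipy.spatial.transform import Rotation as Rn
def P(n):
    c=get_calibration(n); return c["camera_matrix"]@np.c_[c["R"],c["t"]]
def unz(p,x0,y0,f): return (np.array(p,float)+.5)/f-.5+[x0,y0]
def tri(a,b,na="top",nb="scene"):
    X=cv2.triangulatePoints(P(na),P(nb),np.array(a,float).T.copy(),np.array(b,float).T.copy()); return (X[:3]/X[3]).T
def ray(n,px,z):
    c=get_calibration(n); K,R,t=c["camera_matrix"],c["R"],c["t"]
    px=np.atleast_2d(px); d=(R.T@np.linalg.inv(K)@np.c_[px,np.ones(len(px))].T).T; o=-R.T@t
    return o+d*((z-o[2])/d[:,2])[:,None]
def proj(n,X):
    p=P(n)@np.append(X,1); return p[:2]/p[2]
def rq(q): return Rn.from_quat([q[1],q[2],q[3],q[0]])
E
python3 - <<'E'
from h import *
np.set_printoptions(precision=4,suppress=True)
T=unz([(476,114),(406,478),(327,84),(248,453),(139,45),(637,147),(576,503),(53,425)],105,140,4)
S=unz([(284,423),(234,100),(458,399),(391,75),(672,375),(97,448),(66,127),(580,45)],370,145,5)
X=tri(T,S); print(X)
for x,s,t in zip(X,S,T): print(proj('scene',x)-s,proj('top',x)-t,end=';')
print()
# model: frame x up slope, marks y=±95 ; y sign: z up => y = z x x
xs=[0,0,.075,.075,.165,None,None,.165]
L=np.linalg.norm(X[4]-X[5]),np.linalg.norm(X[7]-X[6]);print('len',L,'w',np.linalg.norm(X[4]-X[7]),np.linalg.norm(X[6]-X[5]))
lo=.165-.25*0
# upslope dir is +y world; y_b = z x x -> approx -x world; so +x world side is y=-.095
ll=np.mean(L)-.165
m=np.array([[0,-.095,0],[0,.095,0],[.075,-.095,0],[.075,.095,0],[.165,-.095,0],[-ll,-.095,0],[-ll,.095,0],[.165,.095,0]])
mc,xc=m.mean(0),X.mean(0)
R,rs=Rn.align_vectors(X-xc,m-mc); R=R.as_matrix()
print('R',R,rs,'slope',np.degrees(np.arcsin(R[2,0])), 'side tilt',np.degrees(R[2,1]),'yaw',np.degrees(np.arctan2(R[1,0],R[0,0])))
lm=xc+R@(-mc); print('line_mid',lm,'line_top',lm+R@[.075,0,0]); print('res',X-(xc+(R@(m-mc).T).T))
pl={'cap':[(45,67),(214,87),(205,198),(33,176)],'nar':[(398,36),(517,61),(486,247),(365,222)],'full':[(379,312),(546,367),(493,562),(321,503)]}
for k,v in pl.items():
    W=ray('top',unz(v,340,135,3.6),.005); e=np.diff(np.r_[W,W[:1]],axis=0)
    print(k,W.mean(0),np.linalg.norm(e,axis=1),np.degrees(np.arctan2(e[:,1],e[:,0])))
print(grasp_offset)
E
```

```text
[[0.5945 0.1966 0.049 ]
 [0.4081 0.2263 0.0503]
 [0.6058 0.2681 0.0686]
 [0.4204 0.2983 0.0703]
 [0.6204 0.3543 0.0896]
 [0.5815 0.1166 0.0272]
 [0.3955 0.1459 0.0293]
 [0.4335 0.3833 0.092 ]]
[-0.2177  0.0317] [-0.2801 -0.0589];[-0.4893  0.0691] [-0.7251 -0.1541];[-0.3339  0.0676] [-0.432 -0.097];[-0.4901  0.098 ] [-0.7313 -0.1652];[-0.1159  0.032 ] [-0.1506 -0.0361];[-0.4402  0.0363] [-0.5634 -0.1115];[-0.813  0.062] [-1.1951 -0.2404];[-0.4442  0.121 ] [-0.6688 -0.1619];
len (np.float64(0.24884564770507375), np.float64(0.2485298230314906)) w 0.18923108840988115 0.18839912275915185
R [[ 0.1545 -0.9875 -0.0303]
 [ 0.9552  0.1571 -0.2508]
 [ 0.2525  0.0098  0.9676]] 0.0028152186042774774 slope 14.622900328734127 side tilt 0.5637216434002768 yaw 80.81145210444335
line_mid [0.5014 0.2114 0.0497] line_top [0.513  0.283  0.0686]
res [[-0.0007  0.0002  0.0003]
 [ 0.0005  0.0001 -0.0003]
 [-0.001   0.      0.001 ]
 [ 0.0012  0.0004  0.0007]
 [-0.0003  0.0003 -0.0008]
 [-0.0008  0.0001 -0.0004]
 [ 0.0008 -0.0005 -0.0002]
 [ 0.0004 -0.0005 -0.0003]]
cap [ 0.5966 -0.1223  0.005 ] [0.104  0.0694 0.1046 0.0684] [-97.2117 173.4111  82.2633  -7.1505]
nar [ 0.5901 -0.3157  0.005 ] [0.0743 0.1185 0.074  0.119 ] [-102.5847  166.9781   77.7665  -12.8645]
full [ 0.4124 -0.3009  0.005 ] [0.1035 0.1198 0.1048 0.119 ] [-108.886   160.9058   70.6938  -19.7089]
-0.0187
```

Both views agree on the board to about 1 mm. By size, the full plate is at (0.412, −0.301) and the 120×75 cap is at (0.590, −0.316). The plate at pixel (374,172) is the 70×105 spare. Next I'll plan the full-plate grasp.

```bash
cat >> h.py <<'E'
np.set_printoptions(precision=4,suppress=True)
def Rtool(yaw_y,xdir=(0,0,-1),ref=None):
    # tool x = xdir ; tool y near the horizontal direction of angle yaw_y (either sign, nearer to ref)
    x=np.array(xdir,float); x/=np.linalg.norm(x)
    y=np.array([np.cos(yaw_y),np.sin(yaw_y),0]); y-=x*(x@y); y/=np.linalg.norm(y)
    if ref is not None and ref[:,1]@y<0: y=-y
    return np.c_[x,y,np.cross(x,y)]
def rel(R1,p1,R0=None,p0=None,st=None):
    s=st or get_state()
    if R0 is None: R0=rq(s["tcp_rot"]).as_matrix(); p0=s["tcp_pos"]
    dr=Rn.from_matrix(R0.T@R1).as_rotvec()
    print('dr(rad)',dr,'deg',np.degrees(np.linalg.norm(dr)),' slide after turn cm',100*(R1.T@(np.array(p1)-p0)),' slide before turn cm',100*(R0.T@(np.array(p1)-p0)))
lm=np.array([.5014,.2114,.0497]); yawx=np.radians(80.81)
def bframe(sl):
    xa=np.array([np.cos(yawx)*np.cos(sl),np.sin(yawx)*np.cos(sl),np.sin(sl)]); ya=np.array([-np.sin(yawx),np.cos(yawx),0]); return np.c_[xa,ya,np.cross(xa,ya)]
E
python3 - <<'E'
from h import *
s=get_state(); R0=rq(s["tcp_rot"]).as_matrix(); print(R0)
R1=Rtool(np.radians(-19.3),ref=R0)
print(R1)
rel(R1,[.4124,-.3009,.12])
E
```

```text
[[-0.0007 -0.3818  0.9243]
 [ 0.0012  0.9243  0.3818]
 [-1.      0.0013 -0.0002]]
[[ 0.     -0.9438  0.3305]
 [ 0.      0.3305  0.9438]
 [-1.     -0.      0.    ]]
dr(rad) [-0.8422  0.0004 -0.0013] deg 48.256790673162996  slide after turn cm [11.055 -3.95  35.567]  slide before turn cm [11.0821 23.8934 26.6293]
```

arm_command:
  plan:
    - {"slide":[1,0,0],"dr":[-0.168,0,0],"grip":0}
    - {"slide":[1,0,0],"dr":[-0.168,0,0],"grip":0}
    - {"slide":[1,0,0],"dr":[-0.168,0,0],"grip":0}
    - {"slide":[1,0,0],"dr":[-0.168,0,0],"grip":0}
    - {"slide":[1,0,0],"dr":[-0.168,0,0],"grip":0}
    - {"slide":[0,0,0],"dr":[0,0,0],"grip":0}
  squeeze: 50

```text
time: 0.9
tcp_pos: [0.2574, -0.6232, 0.1801]
tcp_rot: [0.577, -0.407, 0.577, 0.409]
wrist_force: [-0.3, -1.1, 0.0]
grip_width: 0.0851
```

arm_command:
  plan:
    - {"slide":[0,-0.5,5],"dr":[0,0,0],"grip":0}
    - {"slide":[0,-0.5,5],"dr":[0,0,0],"grip":0}
    - {"slide":[0,-0.5,5],"dr":[0,0,0],"grip":0}
    - {"slide":[0,-0.5,5],"dr":[0,0,0],"grip":0}
    - {"slide":[1,-0.5,5],"dr":[0,0,0],"grip":0}
    - {"slide":[1,-0.5,5],"dr":[0,0,0],"grip":0}
    - {"slide":[1,-0.5,5],"dr":[0,0,0],"grip":0}
    - {"slide":[0,0,0],"dr":[0,0,0],"grip":0}

```text
time: 1.9
tcp_pos: [0.4082, -0.303, 0.1514]
tcp_rot: [0.577, -0.408, 0.577, 0.408]
wrist_force: [-1.1, -0.3, -0.2]
grip_width: 0.0855
```

Run:
```python
from h import *
R1=Rtool(np.radians(-19.3),ref=rq(get_state()["tcp_rot"]).as_matrix())
s=get_state(); print(s["time"],s["tcp_pos"],s["joint_positions"],s["wrist_force"])
rel(R1,[.4124,-.3009,.011])
cv2.imwrite("pics/w1.png",cv2.cvtColor(camera("wrist"),cv2.COLOR_RGB2BGR))
```

```text
1.9 [ 0.4082 -0.303   0.1514] [-0.2518  0.1549 -0.4626 -0.0002 -0.9532 -0.0873] [-1.0751 -0.3316 -0.1705]
dr(rad) [-0.0023  0.0002  0.0001] deg 0.1331110463375555  slide after turn cm [14.0449 -0.3252  0.3343]  slide before turn cm [14.045  -0.3228  0.3323]
```

View pics/w1.png

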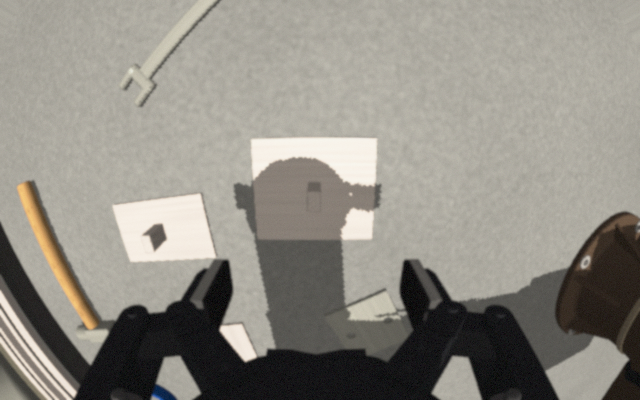

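The wrist view shows the full plate squarely aligned, with corners (251,139), (377,138), (373,240), (258,241) and the tab at (314,197). I'll check its centre with the fisheye rays.

```bash
cat >> h.py <<'E'
def wray(px,z,c=None):
    c=c or get_calibration("wrist"); K,R,t=c["camera_matrix"],c["R"],c["t"]
    q=np.array(px,float)-[K[0,2],K[1,2]]; r=np.linalg.norm(q,axis=1); th=r/K[0,0]
    d=np.c_[q/r[:,None]*np.sin(th)[:,None],np.cos(th)]@R; o=-R.T@t
    return o+d*((z-o[2])/d[:,2])[:,None]
E
python3 - <<'E'
from h import *
W=wray([(251,139),(377,138),(373,240),(258,241)],.005);e=np.diff(np.r_[W,W[:1]],axis=0)
print(W.mean(0),np.linalg.norm(e,axis=1),np.degrees(np.arctan2(e[:,1],e[:,0])))
E
```

```text
[ 0.4117 -0.2993  0.005 ] [0.1194 0.1061 0.1206 0.1064] [ 160.9907   71.6836  -18.8835 -109.0039]
```

arm_command:
  plan:
    - {"slide":[3,-0.3,0.4],"dr":[0,0,0],"grip":0}
    - {"slide":[4,0,0],"dr":[0,0,0],"grip":0}
    - {"slide":[3,0,0],"dr":[0,0,0],"grip":0}
    - {"slide":[2,0,0],"dr":[0,0,0],"grip":0}
    - {"slide":[1,0,0],"dr":[0,0,0],"grip":0}
    - {"slide":[1,0,0],"dr":[0,0,0],"grip":0}
    - {"slide":[0,0,0],"dr":[0,0,0],"grip":0}

```text
time: 2.82
tcp_pos: [0.4111, -0.3029, 0.0111]
tcp_rot: [0.577, -0.408, 0.577, 0.408]
wrist_force: [-0.6, 0.7, 0.2]
grip_width: 0.0857
```

arm_command:
  plan:
    - {"slide":[0,0,0],"dr":[0,0,0],"grip":255}
    - {"slide":[0,0,0],"dr":[0,0,0],"grip":255}
    - {"slide":[0,0,0],"dr":[0,0,0],"grip":255}
    - {"slide":[0,0,0],"dr":[0,0,0],"grip":255}
    - {"slide":[0,0,0],"dr":[0,0,0],"grip":255}
    - {"slide":[0,0,0],"dr":[0,0,0],"grip":255}

```text
time: 3.58
tcp_pos: [0.4116, -0.3027, 0.0116]
tcp_rot: [0.577, -0.409, 0.577, 0.408]
wrist_force: [-0.8, 1.2, 6.1]
grip_width: 0.011
```

arm_command:
  plan:
    - {"slide":[-2,0,0],"dr":[0,0,0],"grip":255}
    - {"slide":[-4,0,0],"dr":[0,0,0],"grip":255}
    - {"slide":[-5,0,0],"dr":[0,0,0],"grip":255}
    - {"slide":[-5,0,0],"dr":[0,0,0],"grip":255}
    - {"slide":[-2,0,0],"dr":[0,0,0],"grip":255}
    - {"slide":[0,0,0],"dr":[0,0,0],"grip":255}

```text
time: 4.32
tcp_pos: [0.4118, -0.3027, 0.1924]
tcp_rot: [0.578, -0.409, 0.577, 0.408]
wrist_force: [-1.3, 0.3, -3.1]
grip_width: 0.011
```

Run:
```python
from h import *
s=get_state(); print(s["tcp_pos"],s["grip_width"],s["wrist_force"],s["torque"])
B=bframe(np.radians(15)); A=bframe(np.radians(15-3.8))
R0=rq(s["tcp_rot"]).as_matrix()
R1=np.c_[-A[:,2],A[:,1],np.cross(-A[:,2],A[:,1])]; 
if R1[:,1]@R0[:,1]<0: R1[:,1:]*=-1
print(R1)
tab=lm+B@[.0545,0,.0315]; p=tab+R1[:,0]*.0164-R1[:,2]*.002
print('place tcp',p); rel(R1,p-R1[:,0]*.05); rel(R1,p)
cv2.imwrite("pics/w2.png",cv2.cvtColor(camera("wrist"),cv2.COLOR_RGB2BGR))
cv2.imwrite("pics/s2.png",cv2.cvtColor(camera("scene"),cv2.COLOR_RGB2BGR))
```

```text
[ 0.4118 -0.3027  0.1924] 0.010989722744891687 [-1.3208  0.2679 -3.0641] [ 0.0388  0.0708 -0.0455]
[[ 0.031  -0.9872  0.1567]
 [ 0.1917  0.1597  0.9684]
 [-0.981   0.      0.1942]]
place tcp [0.5087 0.2565 0.0778]
dr(rad) [-0.1779 -0.1948  0.0203] deg 15.15775407929864  slide after turn cm [17.2694 -0.6321 53.4436]  slide before turn cm [ 6.5589  9.3135 55.0008]
dr(rad) [-0.1779 -0.1948  0.0203] deg 15.15775407929864  slide after turn cm [22.2694 -0.6321 53.4436]  slide before turn cm [11.4636  9.4997 55.9543]
```

View pics/w2.png

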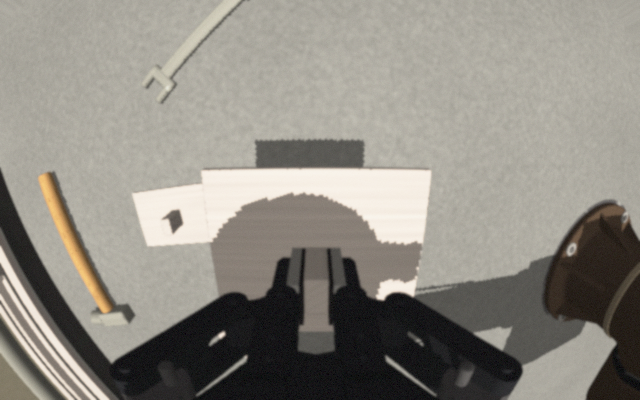

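View pics/s2.png

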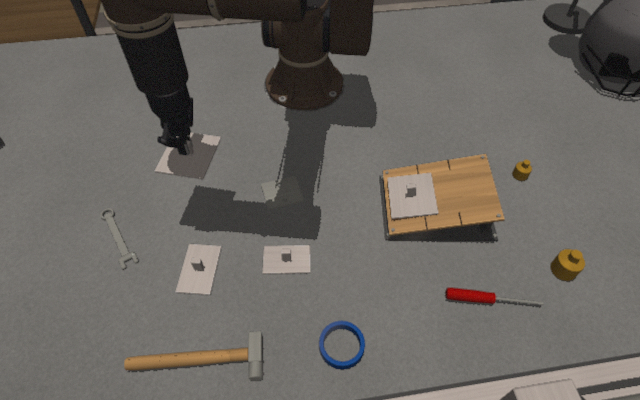

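The plate is held level and square in the wrist view. Carrying it over the board.

arm_command:
  plan:
    - {"slide":[0,0.5,3],"dr":[0,0,0],"grip":255}
    - {"slide":[0,0.8,5],"dr":[0,0,0],"grip":255}
    - {"slide":[0,1,5],"dr":[0,0,0],"grip":255}
    - {"slide":[0,1,5],"dr":[0,0,0],"grip":255}
    - {"slide":[0,1,5],"dr":[0,0,0],"grip":255}
    - {"slide":[0,1,5],"dr":[0,0,0],"grip":255}
    - {"slide":[0,1,5],"dr":[0,0,0],"grip":255}
    - {"slide":[0,0,0],"dr":[0,0,0],"grip":255}

```text
time: 5.42
tcp_pos: [0.4613, 0.0321, 0.1896]
tcp_rot: [0.575, -0.409, 0.577, 0.41]
wrist_force: [0.4, -0.0, -2.0]
grip_width: 0.0109
```

arm_command:
  plan:
    - {"slide":[0,1,5],"dr":[0,0,0],"grip":255}
    - {"slide":[0,1,5],"dr":[0,0,0],"grip":255}
    - {"slide":[0,1,5],"dr":[0,0,0],"grip":255}
    - {"slide":[0,1,5],"dr":[0,0,0],"grip":255}
    - {"slide":[0,0,2],"dr":[-0.09,-0.1,0.01],"grip":255}
    - {"slide":[0,0,0],"dr":[-0.09,-0.1,0.01],"grip":255}
    - {"slide":[0,0,0],"dr":[0,0,0],"grip":255}

```text
time: 6.3
tcp_pos: [0.4965, 0.2484, 0.1897]
tcp_rot: [0.589, -0.409, 0.483, 0.503]
wrist_force: [-0.4, -0.1, -1.8]
grip_width: 0.0107
```

```bash
cat >> h.py <<'E'
def place(sl,off,dx,dz,lin=lm):
    s=get_state(); print(s["time"],s["tcp_pos"],s["grip_width"],s["wrist_force"],s["joint_positions"])
    B=bframe(np.radians(15)); A=bframe(np.radians(sl)); R0=rq(s["tcp_rot"]).as_matrix()
    R1=np.c_[-A[:,2],A[:,1],np.cross(-A[:,2],A[:,1])]
    if R1[:,1]@R0[:,1]<0: R1[:,1:]*=-1
    p=lin+B@off+R1[:,0]*dx+R1[:,2]*dz
    print('place tcp',p); rel(R1,p)
E
python3 - <<'E'
from h import *
place(11.2,[.0545,0,.0315],.0164,-.002)
E
```

```text
6.3 [0.4965 0.2484 0.1897] 0.010718504700312978 [-0.386  -0.1365 -1.8423] [ 0.7212  0.1375 -0.3376 -0.1592 -0.9497 -0.7987]
place tcp [0.5087 0.2565 0.0778]
dr(rad) [-0.0009  0.0037 -0.004 ] deg 0.31908963749105385  slide after turn cm [11.1748 -1.079  -1.1959]  slide before turn cm [11.1658 -1.125  -1.2367]
```

arm_command:
  plan:
    - {"slide":[2,-0.6,-0.6],"dr":[0,0,0],"grip":255}
    - {"slide":[2,-0.5,-0.6],"dr":[0,0,0],"grip":255}
    - {"slide":[2,0,0],"dr":[0,0,0],"grip":255}
    - {"slide":[2,0,0],"dr":[0,0,0],"grip":255}
    - {"slide":[1,0,0],"dr":[0,0,0],"grip":255}
    - {"slide":[0,0,0],"dr":[0,0,0],"grip":255}
    - {"slide":[0,0,0],"dr":[0,0,0],"grip":255}

```text
time: 7.18
tcp_pos: [0.5091, 0.2548, 0.1012]
tcp_rot: [0.589, -0.41, 0.482, 0.503]
wrist_force: [0.4, -0.5, -1.2]
grip_width: 0.0112
```

Run:
```python
from h import *
place(11.2,[.0545,0,.0315],.0164,-.002)
for n in ("top","scene"):
    cv2.imwrite(f"pics/{n}3.png",cv2.cvtColor(camera(n),cv2.COLOR_RGB2BGR))
t=cv2.imread("pics/top3.png"); s=cv2.imread("pics/scene3.png")
cv2.imwrite("pics/b3.png",np.vstack([cv2.resize(t[130:280,105:280],None,fx=2,fy=2,interpolation=2),cv2.resize(s[115:265,360:535],None,fx=2,fy=2,interpolation=2)]))
```

```text
7.175 [0.5091 0.2548 0.1012] 0.011164140233501563 [ 0.3809 -0.459  -1.2266] [ 0.7127  0.2555 -0.4081 -0.1885 -0.7626 -0.7441]
place tcp [0.5087 0.2565 0.0778]
dr(rad) [ 0.0018  0.0053 -0.0017] deg 0.33395350005391644  slide after turn cm [ 2.3355  0.0623 -0.2941]  slide before turn cm [ 2.334   0.0588 -0.3063]
```

View pics/b3.png

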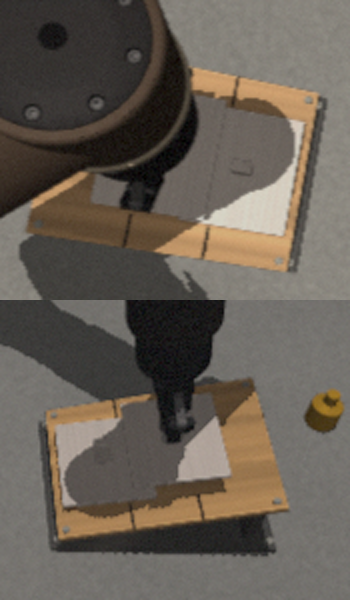

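The plate hovers above the lower marks, aligned in both views. Lowering it gently.

arm_command:
  plan:
    - {"slide":[1,0,-0.3],"dr":[0,0,0],"grip":255}
    - {"slide":[0.5,0,0],"dr":[0,0,0],"grip":255}
    - {"slide":[0.3,0,0],"dr":[0,0,0],"grip":255}
    - {"slide":[0.1,0,0],"dr":[0,0,0],"grip":255}
    - {"slide":[0,0,0],"dr":[0,0,0],"grip":255}
    - {"slide":[0,0,0],"dr":[0,0,0],"grip":255}

```text
time: 8.02
tcp_pos: [0.5089, 0.2556, 0.0816]
tcp_rot: [0.589, -0.41, 0.482, 0.503]
wrist_force: [-0.2, 1.0, -2.2]
grip_width: 0.0111
```

arm_command:
  plan:
    - {"slide":[0.1,0,0],"dr":[0,0,0],"grip":255}
    - {"slide":[0.1,0,0],"dr":[0,0,0],"grip":255}
    - {"slide":[0,0,0],"dr":[0,0,0],"grip":255}

```text
time: 8.4
tcp_pos: [0.5088, 0.2559, 0.0794]
tcp_rot: [0.589, -0.41, 0.482, 0.503]
wrist_force: [0.2, 0.4, -2.9]
grip_width: 0.0112
```

Run:
```python
from h import *
place(11.2,[.0545,0,.0315],.0164,-.002)
```

```text
8.4 [0.5088 0.2559 0.0794] 0.011170621560367647 [ 0.2304  0.4126 -2.8583] [ 0.7137  0.2846 -0.4257 -0.1986 -0.7172 -0.7316]
place tcp [0.5087 0.2565 0.0778]
dr(rad) [ 0.0017  0.0051 -0.0024] deg 0.3374545541616415  slide after turn cm [0.1727 0.0202 0.0263]  slide before turn cm [0.1729 0.0197 0.0254]
```

arm_command:
  plan:
    - {"slide":[0.1,0,0],"dr":[0,0,0],"grip":255}
    - {"slide":[0.1,0,0],"dr":[0,0,0],"grip":255}
    - {"slide":[0,0,0],"dr":[0,0,0],"grip":255}

```text
time: 8.78
tcp_pos: [0.509, 0.2564, 0.0776]
tcp_rot: [0.589, -0.41, 0.482, 0.503]
wrist_force: [-0.3, 0.4, 0.4]
grip_width: 0.0112
```

arm_command:
  plan:
    - {"slide":[0.1,0,0],"dr":[0,0,0],"grip":255}
    - {"slide":[0,0,0],"dr":[0,0,0],"grip":255}

```text
time: 9.02
tcp_pos: [0.509, 0.2565, 0.0774]
tcp_rot: [0.589, -0.41, 0.482, 0.503]
wrist_force: [-3.8, -0.9, 7.0]
grip_width: 0.0108
```

Contact came at the predicted height (7 N). I'll ease off and release.

arm_command:
  plan:
    - {"slide":[-0.05,0,0],"dr":[0,0,0],"grip":255}
    - {"slide":[0,0,0],"dr":[0,0,0],"grip":180}
    - {"slide":[0,0,0],"dr":[0,0,0],"grip":120}
    - {"slide":[0,0,0],"dr":[0,0,0],"grip":60}
    - {"slide":[0,0,0],"dr":[0,0,0],"grip":0}
    - {"slide":[0,0,0],"dr":[0,0,0],"grip":0}
    - {"slide":[0,0,0],"dr":[0,0,0],"grip":0}

```text
time: 9.9
tcp_pos: [0.5089, 0.2565, 0.077]
tcp_rot: [0.589, -0.41, 0.482, 0.503]
wrist_force: [0.2, -0.1, -0.2]
grip_width: 0.0854
```

arm_command:
  plan:
    - {"slide":[-2,0,0],"dr":[0,0,0],"grip":0}
    - {"slide":[-3,0,0],"dr":[0,0,0],"grip":0}
    - {"slide":[-4,0,0],"dr":[0,0,0],"grip":0}
    - {"slide":[-2,0,0],"dr":[0.09,0.1,-0.01],"grip":0}
    - {"slide":[0,0,-4],"dr":[0,0.1,-0.01],"grip":0}
    - {"slide":[0,0,-5],"dr":[0,0,0],"grip":0}
    - {"slide":[0,0,-5],"dr":[0,0,0],"grip":0}
    - {"slide":[0,0,-5],"dr":[0,0,0],"grip":0}

```text
time: 10.9
tcp_pos: [0.4583, 0.0496, 0.1809]
tcp_rot: [0.559, -0.435, 0.557, 0.433]
wrist_force: [1.1, -0.5, -0.4]
grip_width: 0.0853
```

Run:
```python
from h import *
for n in ("top","scene"):
    cv2.imwrite(f"pics/{n}4.png",cv2.cvtColor(camera(n),cv2.COLOR_RGB2BGR))
s=get_state(); print(s["time"],s["tcp_pos"],s["wrist_force"])
R1=Rtool(np.radians(-13.0),ref=rq(s["tcp_rot"]).as_matrix()); print(R1)
rel(R1,[.5901,-.3157,.15])
t=cv2.imread("pics/top4.png"); s=cv2.imread("pics/scene4.png")
cv2.imwrite("pics/b4.png",np.vstack([cv2.resize(t[140:280,105:280],None,fx=2,fy=2,interpolation=2),cv2.resize(s[130:270,360:535],None,fx=2,fy=2,interpolation=2)]))
```

```text
11.0 [0.457  0.0476 0.1809] [0.1888 1.1411 0.6674]
[[ 0.     -0.9744  0.225 ]
 [ 0.      0.225   0.9744]
 [-1.     -0.      0.    ]]
dr(rad) [-0.025   0.0001  0.0038] deg 1.4493661197934722  slide after turn cm [  3.0853 -21.1444 -32.4074]  slide before turn cm [  3.1633 -21.9361 -31.8692]
```

View pics/b4.png

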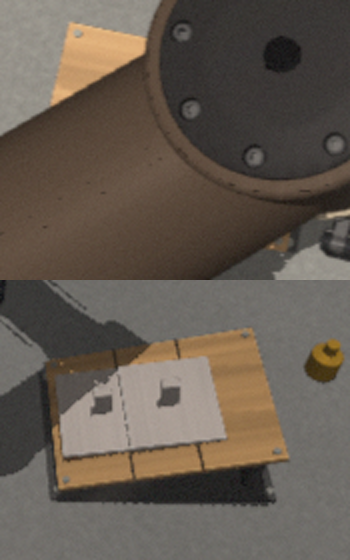

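The scene view shows the full plate lying squarely, its lower edge on the lower marks (crop ~(120–130, 370–450)). Going for the cap now; I'll measure the full plate from the top view on the way.

arm_command:
  plan:
    - {"slide":[0.4,-3,-4],"dr":[-0.025,0,0.004],"grip":0}
    - {"slide":[0.4,-3,-4.5],"dr":[0,0,0],"grip":0}
    - {"slide":[0.4,-3,-4.5],"dr":[0,0,0],"grip":0}
    - {"slide":[0.4,-3,-4.5],"dr":[0,0,0],"grip":0}
    - {"slide":[0.4,-3,-4.5],"dr":[0,0,0],"grip":0}
    - {"slide":[0.4,-3,-4.5],"dr":[0,0,0],"grip":0}
    - {"slide":[0.4,-3,-4.5],"dr":[0,0,0],"grip":0}
    - {"slide":[0,0,0],"dr":[0,0,0],"grip":0}

```text
time: 12.0
tcp_pos: [0.594, -0.3016, 0.1511]
tcp_rot: [0.553, -0.44, 0.554, 0.44]
wrist_force: [-0.6, 0.9, -1.1]
grip_width: 0.0851
```

Run:
```python
from h import *
s=get_state(); print(s["time"],s["tcp_pos"],s["wrist_force"])
R1=Rtool(np.radians(-13.0),ref=rq(s["tcp_rot"]).as_matrix())
rel(R1,[.5901,-.3157,.010])
for n in ("top","scene","wrist"):
    cv2.imwrite(f"pics/{n}5.png",cv2.cvtColor(camera(n),cv2.COLOR_RGB2BGR))
t=cv2.imread("pics/top5.png"); cv2.imwrite("pics/b5.png",cv2.resize(t[140:280,105:280],None,fx=4,fy=4,interpolation=2))
```

```text
12.0 [ 0.594  -0.3016  0.1511] [-0.5794  0.9311 -1.0834]
dr(rad) [-0.0008 -0.0002 -0.0013] deg 0.08656855464450905  slide after turn cm [14.1114  0.0605 -1.4577]  slide before turn cm [14.1117  0.0416 -1.4554]
```

View pics/b5.png

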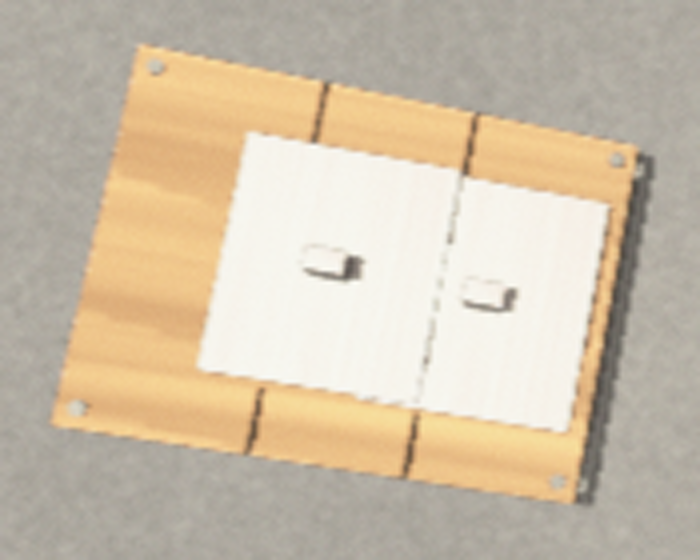

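View pics/wrist5.png

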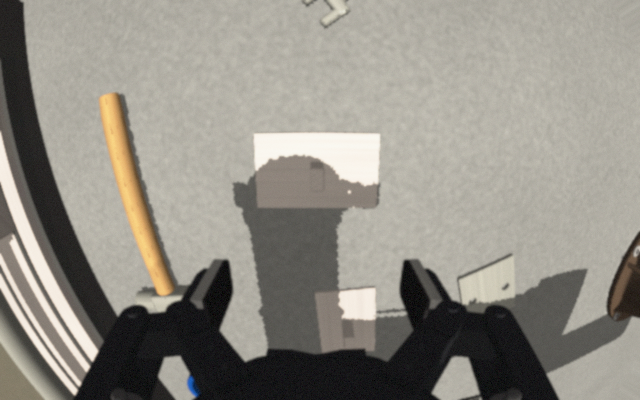

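The top view shows the full plate's lower edge, (463,178)–(415,405), lying on the line through the lower marks and centred. The wrist view shows the cap with corners (254,133), (380,134), (378,208), (257,208).

Run:
```python
from h import *
W=wray([(254,133),(380,134),(378,208),(257,208)],.005);e=np.diff(np.r_[W,W[:1]],axis=0)
c=W.mean(0);print(c,np.linalg.norm(e,axis=1),np.degrees(np.arctan2(e[:,1],e[:,0])))
s=get_state();R1=Rtool(np.radians(-13.0),ref=rq(s["tcp_rot"]).as_matrix())
rel(R1,[c[0],c[1],.011]); print(s["tcp_pos"])
```

```text
[ 0.5894 -0.3121  0.005 ] [0.1193 0.0746 0.1222 0.0754] [ 166.7267   78.6981  -12.8745 -103.4748]
dr(rad) [ 0.0025  0.0004 -0.0002] deg 0.14384712140821015  slide after turn cm [14.1556  0.0712 -1.4455]  slide before turn cm [14.155   0.0714 -1.4511]
[ 0.5934 -0.2982  0.1526]
```

arm_command:
  plan:
    - {"slide":[3,0.1,-1.5],"dr":[0,0,0],"grip":0}
    - {"slide":[4,0,0],"dr":[0,0,0],"grip":0}
    - {"slide":[3,0,0],"dr":[0,0,0],"grip":0}
    - {"slide":[2,0,0],"dr":[0,0,0],"grip":0}
    - {"slide":[1,0,0],"dr":[0,0,0],"grip":0}
    - {"slide":[0.7,0,0],"dr":[0,0,0],"grip":0}
    - {"slide":[0,0,0],"dr":[0,0,0],"grip":0}
    - {"slide":[0,0,0],"dr":[0,0,0],"grip":0}

```text
time: 13.15
tcp_pos: [0.5899, -0.313, 0.0168]
tcp_rot: [0.553, -0.441, 0.552, 0.441]
wrist_force: [0.5, -0.2, -0.0]
grip_width: 0.0852
```

arm_command:
  plan:
    - {"slide":[0.4,0,0],"dr":[0,0,0],"grip":0}
    - {"slide":[0,0,0],"dr":[0,0,0],"grip":0}
    - {"slide":[0,0,0],"dr":[0,0,0],"grip":255}
    - {"slide":[0,0,0],"dr":[0,0,0],"grip":255}
    - {"slide":[0,0,0],"dr":[0,0,0],"grip":255}
    - {"slide":[0,0,0],"dr":[0,0,0],"grip":255}
    - {"slide":[0,0,0],"dr":[0,0,0],"grip":255}
    - {"slide":[0,0,0],"dr":[0,0,0],"grip":255}

```text
time: 14.15
tcp_pos: [0.5895, -0.313, 0.0121]
tcp_rot: [0.553, -0.441, 0.553, 0.441]
wrist_force: [0.2, 1.2, 0.7]
grip_width: 0.0112
```

arm_command:
  plan:
    - {"slide":[-2,0,0],"dr":[0,0,0],"grip":255}
    - {"slide":[-4,0,0],"dr":[0,0,0],"grip":255}
    - {"slide":[-5,0,0],"dr":[0,0,0],"grip":255}
    - {"slide":[-5,0,0],"dr":[0,0,0],"grip":255}
    - {"slide":[-2,0,0],"dr":[0,0,0],"grip":255}
    - {"slide":[0,0,0],"dr":[0,0,0],"grip":255}
    - {"slide":[0,0,0],"dr":[0,0,0],"grip":255}

```text
time: 15.02
tcp_pos: [0.5884, -0.3126, 0.1902]
tcp_rot: [0.553, -0.44, 0.553, 0.442]
wrist_force: [-0.2, -0.8, -2.0]
grip_width: 0.0111
```

Run:
```python
from h import *
cv2.imwrite("pics/w6.png",cv2.cvtColor(camera("wrist"),cv2.COLOR_RGB2BGR))
lt=lm+bframe(np.radians(15))@[.075,0,0]; print(lt)
place(8.7,[.041,0,.032],.0155,0,lt)
s=get_state(); R0=rq(s["tcp_rot"]).as_matrix()
```

```text
[0.513  0.2829 0.0691]
15.075 [ 0.5883 -0.3126  0.1898] 0.011362896341559072 [ 0.9053  0.453  -1.7435] [-0.1969  0.3725 -0.0637 -0.0009 -1.1372 -0.0272]
place tcp [0.5183 0.3161 0.0953]
dr(rad) [-0.0641 -0.151   0.0023] deg 9.398622178210726  slide after turn cm [18.5625 16.9473 58.8195]  slide before turn cm [ 9.5504 20.7886 59.7339]
```

View pics/w6.png

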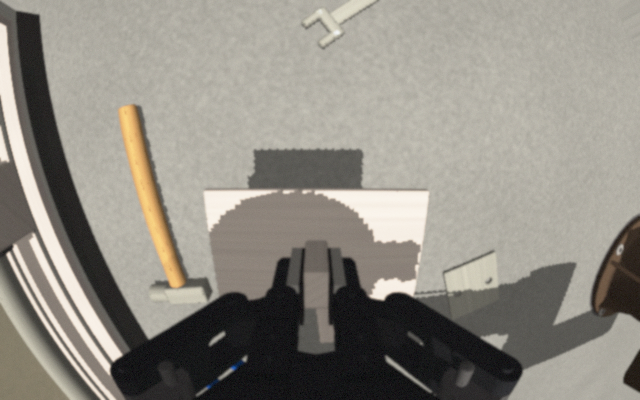

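The cap is held squarely (corners (205,190), (428,190) level). Carrying it over.

arm_command:
  plan:
    - {"slide":[0,1,3],"dr":[0,0,0],"grip":255}
    - {"slide":[0,1.8,5],"dr":[0,0,0],"grip":255}
    - {"slide":[0,1.8,5],"dr":[0,0,0],"grip":255}
    - {"slide":[0,1.8,5],"dr":[0,0,0],"grip":255}
    - {"slide":[0,1.8,5],"dr":[0,0,0],"grip":255}
    - {"slide":[0,1.8,5],"dr":[0,0,0],"grip":255}
    - {"slide":[0,1.8,5],"dr":[0,0,0],"grip":255}
    - {"slide":[0,0,0],"dr":[0,0,0],"grip":255}

```text
time: 16.08
tcp_pos: [0.5467, 0.0379, 0.1907]
tcp_rot: [0.551, -0.442, 0.552, 0.442]
wrist_force: [0.2, -0.3, -1.4]
grip_width: 0.0116
```

arm_command:
  plan:
    - {"slide":[0,1.8,5],"dr":[0,0,0],"grip":255}
    - {"slide":[0,1.8,5],"dr":[0,0,0],"grip":255}
    - {"slide":[0,1.8,5],"dr":[0,0,0],"grip":255}
    - {"slide":[0,1.8,5],"dr":[0,0,0],"grip":255}
    - {"slide":[0,1.8,5],"dr":[0,0,0],"grip":255}
    - {"slide":[0,0,2],"dr":[-0.032,-0.075,0.001],"grip":255}
    - {"slide":[0,0,0],"dr":[-0.032,-0.075,0.001],"grip":255}
    - {"slide":[0,0,0],"dr":[0,0,0],"grip":255}

```text
time: 17.08
tcp_pos: [0.5196, 0.3167, 0.1908]
tcp_rot: [0.578, -0.423, 0.497, 0.49]
wrist_force: [-0.1, 0.0, -1.8]
grip_width: 0.0112
```

Run:
```python
from h import *
lt=lm+bframe(np.radians(15))@[.075,0,0]
place(8.7,[.041,0,.032],.0159,0,lt)
```

```text
17.075 [0.5196 0.3167 0.1908] 0.011165769588289418 [-0.119   0.0354 -1.8098] [ 0.8142  0.2264 -0.2396 -0.0982 -0.9825 -0.9262]
place tcp [0.5184 0.3162 0.0949]
dr(rad) [-0.001  -0.003   0.0021] deg 0.21935393718139584  slide after turn cm [ 9.4686  0.1173 -1.5181]  slide before turn cm [ 9.4729  0.1355 -1.4894]
```

arm_command:
  plan:
    - {"slide":[2,0.1,-1.5],"dr":[0,0,0],"grip":255}
    - {"slide":[2,0,0],"dr":[0,0,0],"grip":255}
    - {"slide":[2,0,0],"dr":[0,0,0],"grip":255}
    - {"slide":[1,0,0],"dr":[0,0,0],"grip":255}
    - {"slide":[0.5,0,0],"dr":[0,0,0],"grip":255}
    - {"slide":[0,0,0],"dr":[0,0,0],"grip":255}
    - {"slide":[0,0,0],"dr":[0,0,0],"grip":255}

```text
time: 17.95
tcp_pos: [0.5189, 0.315, 0.1163]
tcp_rot: [0.578, -0.424, 0.495, 0.491]
wrist_force: [0.5, -0.2, -1.7]
grip_width: 0.0112
```

Run:
```python
from h import *
lt=lm+bframe(np.radians(15))@[.075,0,0]
place(8.7,[.041,0,.032],.0159,0,lt)
cv2.imwrite("pics/scene7.png",cv2.cvtColor(camera("scene"),cv2.COLOR_RGB2BGR)[100:300,330:580].repeat(2,0).repeat(2,1))
```

```text
17.95 [0.5189 0.315  0.1163] 0.0112135385305587 [ 0.5199 -0.1903 -1.6994] [ 0.8128  0.2954 -0.3309 -0.1114 -0.8204 -0.9018]
place tcp [0.5184 0.3162 0.0949]
dr(rad) [ 0.0008 -0.001   0.004 ] deg 0.2392488708806945  slide after turn cm [ 2.1323  0.0736 -0.2129]  slide before turn cm [ 2.1322  0.0823 -0.2108]
```

View pics/scene7.png

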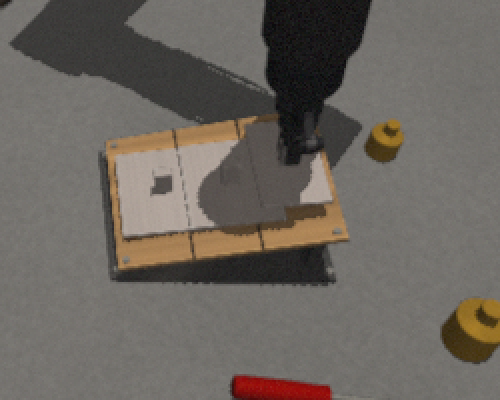

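The cap hovers above the upper marks, square to the board. Lowering it.

arm_command:
  plan:
    - {"slide":[0.8,0,-0.2],"dr":[0,0,0],"grip":255}
    - {"slide":[0.5,0,0],"dr":[0,0,0],"grip":255}
    - {"slide":[0.3,0,0],"dr":[0,0,0],"grip":255}
    - {"slide":[0.2,0,0],"dr":[0,0,0],"grip":255}
    - {"slide":[0,0,0],"dr":[0,0,0],"grip":255}
    - {"slide":[0,0,0],"dr":[0,0,0],"grip":255}

```text
time: 18.75
tcp_pos: [0.5188, 0.3156, 0.0976]
tcp_rot: [0.578, -0.424, 0.496, 0.491]
wrist_force: [-0.2, -0.1, -0.9]
grip_width: 0.0113
```

arm_command:
  plan:
    - {"slide":[0.1,0,0],"dr":[0,0,0],"grip":255}
    - {"slide":[0.1,0,0],"dr":[0,0,0],"grip":255}
    - {"slide":[0,0,0],"dr":[0,0,0],"grip":255}

```text
time: 19.12
tcp_pos: [0.5187, 0.3157, 0.0954]
tcp_rot: [0.578, -0.424, 0.496, 0.491]
wrist_force: [-0.6, 0.5, -1.0]
grip_width: 0.011
```

Run:
```python
from h import *
lt=lm+bframe(np.radians(15))@[.075,0,0]
place(8.7,[.041,0,.032],.0159,0,lt)
```

```text
19.125 [0.5187 0.3157 0.0954] 0.01103754986715417 [-0.5813  0.5029 -0.979 ] [ 0.8136  0.3202 -0.3497 -0.1163 -0.7781 -0.8958]
place tcp [0.5184 0.3162 0.0949]
dr(rad) [ 0.0005 -0.0017  0.0032] deg 0.2089299453564155  slide after turn cm [0.0568 0.0428 0.0317]  slide before turn cm [0.0566 0.0429 0.0318]
```

arm_command:
  plan:
    - {"slide":[0.1,0,0],"dr":[0,0,0],"grip":255}
    - {"slide":[0,0,0],"dr":[0,0,0],"grip":255}

```text
time: 19.38
tcp_pos: [0.5189, 0.316, 0.0946]
tcp_rot: [0.578, -0.424, 0.496, 0.491]
wrist_force: [0.7, 0.7, -0.7]
grip_width: 0.0112
```

arm_command:
  plan:
    - {"slide":[0.05,0,0],"dr":[0,0,0],"grip":255}
    - {"slide":[0,0,0],"dr":[0,0,0],"grip":255}

```text
time: 19.62
tcp_pos: [0.5189, 0.316, 0.0945]
tcp_rot: [0.578, -0.424, 0.496, 0.491]
wrist_force: [-1.9, -1.6, 5.7]
grip_width: 0.0112
```

Contact again (5.7 N). Releasing and retreating.

arm_command:
  plan:
    - {"slide":[-0.05,0,0],"dr":[0,0,0],"grip":255}
    - {"slide":[0,0,0],"dr":[0,0,0],"grip":180}
    - {"slide":[0,0,0],"dr":[0,0,0],"grip":120}
    - {"slide":[0,0,0],"dr":[0,0,0],"grip":60}
    - {"slide":[0,0,0],"dr":[0,0,0],"grip":0}
    - {"slide":[0,0,0],"dr":[0,0,0],"grip":0}
    - {"slide":[0,0,0],"dr":[0,0,0],"grip":0}

```text
time: 20.5
tcp_pos: [0.5188, 0.3159, 0.0945]
tcp_rot: [0.578, -0.424, 0.496, 0.491]
wrist_force: [0.6, 0.5, -0.2]
grip_width: 0.0855
```

arm_command:
  plan:
    - {"slide":[-2,0,0],"dr":[0,0,0],"grip":0}
    - {"slide":[-3,0,0],"dr":[0,0,0],"grip":0}
    - {"slide":[-4,0,0],"dr":[0,0,0],"grip":0}
    - {"slide":[-2,0,0],"dr":[0,0.07,0],"grip":0}
    - {"slide":[0,0,-4],"dr":[0,0.08,0],"grip":0}
    - {"slide":[0,0,-5],"dr":[0,0,0],"grip":0}
    - {"slide":[0,0,-5],"dr":[0,0,0],"grip":0}
    - {"slide":[0,0,-5],"dr":[0,0,0],"grip":0}

```text
time: 21.5
tcp_pos: [0.4851, 0.111, 0.2001]
tcp_rot: [0.539, -0.459, 0.537, 0.458]
wrist_force: [1.2, -0.3, 0.4]
grip_width: 0.0856
```

arm_command:
  plan:
    - {"slide":[0,0,-5],"dr":[0,0,0],"grip":0}
    - {"slide":[0,0,-5],"dr":[0,0,0],"grip":0}
    - {"slide":[0,0,-5],"dr":[0,0,0],"grip":0}
    - {"slide":[0,0,-5],"dr":[0,0,0],"grip":0}
    - {"slide":[0,0,-5],"dr":[0,0,0],"grip":0}
    - {"slide":[0,0,-5],"dr":[0,0,0],"grip":0}
    - {"slide":[0,0,-5],"dr":[0,0,0],"grip":0}
    - {"slide":[0,0,0],"dr":[0,0,0],"grip":0}

```text
time: 22.5
tcp_pos: [0.4287, -0.2358, 0.1998]
tcp_rot: [0.54, -0.458, 0.539, 0.456]
wrist_force: [1.0, -0.7, -0.3]
grip_width: 0.0851
```

Run:
```python
from h import *
for n in ("top","scene"):
    cv2.imwrite(f"pics/{n}8.png",cv2.cvtColor(camera(n),cv2.COLOR_RGB2BGR))
s=get_state(); print(s["time"],s["tcp_pos"],s["wrist_force"])
t=cv2.imread("pics/top8.png"); s=cv2.imread("pics/scene8.png")
cv2.imwrite("pics/b8.png",cv2.resize(t[140:280,105:280],None,fx=4,fy=4,interpolation=2)); cv2.imwrite("pics/s8.png",cv2.resize(s[140:250,365:520],None,fx=5,fy=5,interpolation=2))
```

```text
22.6 [ 0.4293 -0.2336  0.1999] [-0.012   0.1716  0.6622]
```

View pics/b8.png

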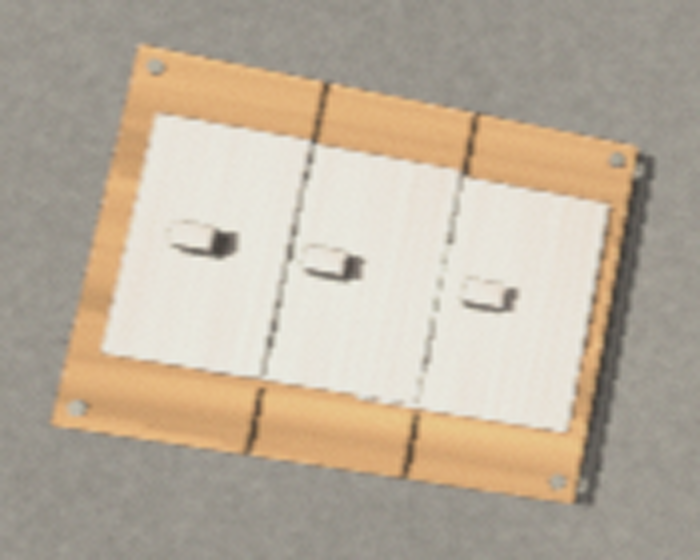

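View pics/s8.png

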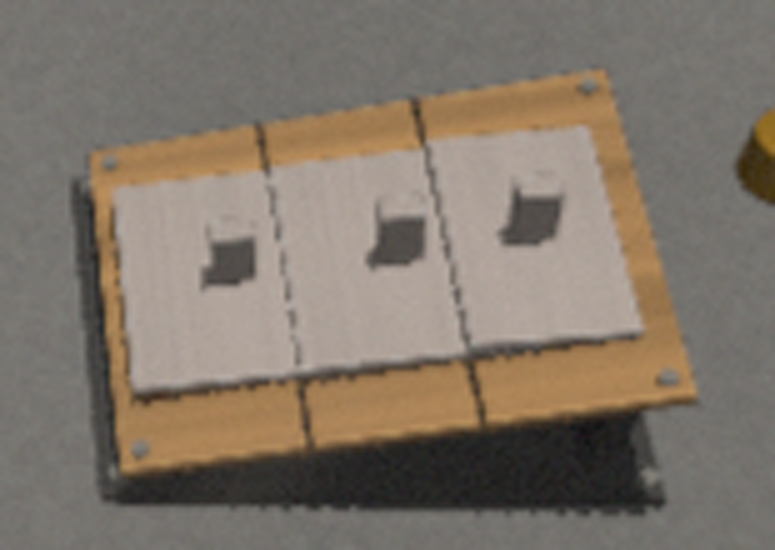

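Both views show each plate's lower edge running straight between its pair of marks: (312,143)–(262,378) for the cap and (463,178)–(415,405) for the full plate. Both are centred with tabs up, and the arm is clear.

Run:
```python
from h import *
T=unz([(194,232),(325,256)],105,140,4); S=unz([(539,180),(402,200)],365,140,5)
X=tri(T,S); B=bframe(np.radians(15)); print('tab tops in line_mid frame',(X-lm)@B)
print(hand_in())
```

```text
tab tops in line_mid frame [[ 0.1152 -0.0032  0.0488]
 [ 0.0562 -0.003   0.0493]]
the job is handed in; nothing more can be done
None
```

I laid the full-size plate on the lower marks and then the 120×75 cap on the upper marks. I let go of both, drew the arm clear and handed the job in at about 22.6 s of the 54 s allowed. No verdict was reported.

**Placing:** I identified the cap by size; the 70×105 spare was left untouched. Contact came at about 7 N for the full plate and 6 N for the cap, at the heights I had worked out.

**Last checks:** In the top and scene pictures each lower edge runs in line with its pair of marks, with the plates square, centred and tab up.

| Tab top, rough two-view measurement | Full plate | Cap |
|---|---|---|
| Along the slope (tab point aim) | 56 mm from the lower line (54.5) | 40 mm from the upper line (41) |
| Across the board (aim 0) | 3 mm off centre | 3 mm off centre |
| Height off the board | about 49 mm | about 49 mm |

The aims are for the tab point, while the measurement is of the tab top. The top sits 11 mm above the tab point. Taking that off puts both tab points at about 38 mm, inside the 20 to 40 mm limit but 6 mm above the expected 32 mm. I put this down to coarse hand-picked pixels, because the contact heights matched the expected ones to within about 1 mm.

I did not recheck that the plates stayed still after the last pictures.

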